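Hold the cabinet lock open with its key

TASK

The drawer of the little steel cabinet is locked, and its lock springs shut when let go: take the flat key out of the wooden tool block, push it fully home in the lock on top of the cabinet (the pins are sticky, so wiggle it if it binds), then turn it a full quarter turn clockwise. Finish while still gripping the key and holding it turned, so that I can pull the drawer out, and leave the other two tools in the block and the chassis and gauge where they are.

Things in the scene. Friction and masses are not known exactly. Their poses are not given: they have to be found in the camera images.
- key: flat key standing in a slot of the block, blade down. Black bow 28 wide x 9 thick x 28 tall (z +5 to +33 mm), steel shoulder 22 x 8 x 5 (z 0 to 5), steel blade 10 x 3 x 29 (z 0 to -29), its last 3.5 mm bevelled at 45 degrees to a 3 mm tip. Origin: centre of the shoulder's underside, at the block's top. x: blade width; y: through the 9 mm, to be pinched. About 45 g. Enters the lock either way round
- block: wooden tool block, fixed, 50 (x) x 215 (y) x 42 mm tall, with three slots in its top, 13 (x) x 5 mm, 34 deep, at y = -70, 0, +70 mm. Origin: centre of its underside. The key, tap wrench and hexagon driver stand in the slots in any order, each with its x within a few degrees of the block's x
- tap_wrench: a T-handle tap wrench standing in another slot: dark steel round body 16 mm across and 30 tall above the block, with a thin steel cross bar 78 mm long overall along its x, 22 mm above the block. Origin on its axis at the block's top. To be left alone
- hex_driver: a short T-handle hexagon driver standing in another slot: black handle 64 long (along x) x 13 x 18, top 28 mm above the block, on a round hub. Origin on its axis at the block's top. To be left alone
- cabinet: grey steel cabinet, fixed, 200 deep (x) x 240 wide (y) x 130 mm tall; locked drawer in its front (-x side) with a bar handle 26 mm proud. Lock in its top, 55 mm in front of the middle. Two sticky spring pins, 9 and 17 mm down the keyway, stand 2.5 mm into its +x end: a straight push binds on each at 10 to 20 N, less while the key is rocked about its length. Origin: centre of its underside
- keyhole (a point): centre of the lock's mouth, on the face of the brass cylinder (26 mm across) in the cabinet's top, 132 mm above the table. Axes are the cabinet's and do not turn with the lock. At rest the keyway is a slot 11 mm long (x) and 4 wide (y), straight down 30 mm, flared in its first 4 mm to 16 x 9 at the face. The key is fully home when its shoulder rests on this face
- cylinder (a joint): turn of the lock cylinder, rad: 0 at rest, growing clockwise seen from above, with a stop at 1.6. A spring turns it back to 0 when let go (about 0.02 N m at rest, 0.07 N m at a quarter turn). The key turns it with 0.15 to 0.2 rad of slack. The bolt is clear of the drawer from about 1.2 rad on
- chassis: a red enamelled model tender chassis on six wheels, 205 (x) x 84 x 44 mm tall, standing on the table beyond the block, lying roughly across (its x near the world's y). Origin: centre of its underside. To be left alone
- gauge: a nickel pressure gauge lying face up on the rear half of the cabinet's top, 54 mm across, 27 tall, with a brass stem 17 mm out to its -x. Origin: centre of its underside. To be left alone

How it is judged:
By the outcome, as a careful person would: the job done as asked, in the order asked, and still so for the second after the job is handed in, while the arm keeps its last pose, push and grip.
It also fails if it takes over 56 s, if anything falls off the work surface, if the arm or the gripper's body presses on something with over 40 N, if the wrist force passes 120 N, or if a joint passes its speed limit or range.

ROBOT

A 7-joint arm with a two-finger parallel gripper is mounted at the origin on the work surface. World frame = base frame: x ahead of the robot, y to its left, z up, the work surface at z = 0. Lengths are in m, angles in rad, forces in N, time in s.
With the tool pointing down it reaches from about 0.425 to 0.925 m from the base axis. Payload 6.8 kg.
Tool frame: the origin (TCP) lies on the centre line of the jaws, within the pads' length; the fingertips stand 8 mm ahead of it and the grasp point (between the pads) lies 11 mm behind it (r.finger_overhang is the distance from the TCP to the fingertips, in m); x points along the fingers, z is the direction in which the jaws open and shut, and the axes are right-handed (so a half turn about x gives the same grasp; the last joint's range is limited). The gripper opens to 85 mm and grips with 20 to 120 N. Pads are 22 mm wide; open, the fingers measure 114 mm over their backs; the gripper's body (76 mm by 85 mm) begins 54 mm behind the grasp point. The pads swing forward as they close: fully open they stand 13 mm farther back than shut.
Start: joints at [-1.292, 0.477, 0.022, 1.555, -0.011, 1.109, -0.083], TCP at [0.255, 0.625, 0.239] pointing down, gripper open.
Joint ranges: [-2.96, 2.96], [-0.34, 2.1], [-1.41, 1.46], [0.24, 2.44], [-1.37, 4.51], [0.17, 1.92], [-2.96, 2.96]. Speed limits (rad/s): [2.39, 2.39, 3.14, 3.14, 3.14, 3.14, 3.14].

INTERFACE

Orientations are given as a rotation vector (axis times angle).
In Python, from bench import r gives the robot as it stands. The module is installed in compiled form; this text tells all that it offers.
- The arm moves only by the tool play_rows, never from a script. Its argument "plan" is a list of rows, each a list of 5 numbers: the opening, from -1 (shut) to 1 (fully open), then the shift along the world's x, y, z in m, then the turn about the world's z in rad. A call has 1 to 10 rows; each row is the pose to reach, as a shift and turn from the pose commanded when the call began; what a row does not reach only later rows make up. A row lasts 1/10 s, in which the tool goes at most 50 mm and 8.59 degrees, less where a joint would pass 70% of its speed; a pose out of reach is approached as far as the arm can. A call with a gripper value outside its range is refused whole. The fingers move at their own pace and stop on an object; "force" is the grip in N (left out, the last holds). Time passes only in rows, so rows that repeat a pose let the fingers close. It gives the time, the measured TCP pose, the force and the opening at its end, in the units of the state.
- r.get_obs(): the state, without advancing time (a new reading comes with each control period).
- r.grab_frame(name): name is "side" or "top"; returns a dict with "pixels" (480x640x3 uint8, blue, green, red), "z_map" (480x640 float32, m along the optical axis (not along the pixel's ray), 0 where there is no reading), "vfov" (degrees; the focal length in pixels is half the picture's height over the tangent of half this angle, whatever the lens; pixels are square), "cx", "cy" (the principal point, pixels), "D" ([k1, k2, p1, p2, k3] as OpenCV has them; the pictures are not rectified), "R" (3x3) and "t" (3): a world point X has camera coordinates R X + t. Camera axes: x right, y down, z forward; pixel columns grow to the right and rows downward; lengths in m; the calibration is good to about 2 mm. A picture is of the moment at which its call begins.
- r.hand_in(): hands the job in, once; it reports no verdict.
Trained networks look in a picture, given as the dict that the camera call returned (one of the last four; its "shot" number tells which), for a name from the list of things; names that differ only in an ending like _2 or _b are one class to them, and where a whole thing is asked for, a point or a joint stands for the part that bears it (a point fixed in the world has none). Each returns a list of dicts, best first, with "conf" (0 to 1); they miss things now and then, are a little off and sometimes report something else, mostly with a low value. They report only what shows in the picture. A call takes as long as a camera call.
- r.outline_of(picture, label): "mask" (480x640 bool, what is visible of it) and "bbox" ([left, top, right, bottom] as shares, 0 to 1, of the picture: columns of its width, rows of its height, round what is visible of it).
- r.pinpoint(picture, label): "position" ([column, row] as shares, 0 to 1, of the picture: columns of its width, rows of its height: a listed point, or the origin of a listed thing).
The state is a dict: "clock": time; "joints": joint angles; "qvel": joint speeds; "tau": joint torques, N m; "tcp_pos": TCP position; "orientation": TCP orientation; "contact_force": force on the tool from outside, world axes, zero at the start; "moment": the same for the moment, N m; "grip_width": finger opening in m.
Only numpy, scipy, OpenCV 4.12 (cv2) and the standard library are available. Lean on these libraries where they do the work, as an engineer would, in place of code of your own. Each camera call takes 0.05 s, during which the arm holds its last target.

## Working session

There is one attempt and no reset: what is moved stays moved. The work goes in short steps, Python scripts to look and compute and a tool call to move; the robot and the scene stay as the last step left them, time stands still between calls to the robot, and variables do not carry over. Pictures are saved under pics/ and viewed, and the job is handed in when it is done.

Besides the shell and the picture viewer there is one more tool, called in YAML: its name, and indented under it one key for each argument. play_rows: Moves the arm, as the interface text tells. Its arguments: {"type":"object","properties":{"plan":{"type":"array","items":{"type":"array","items":{"type":"number"}}},"force":{"type":"number"}},"required":["plan"]}

```bash
mkdir -p pics; cat > h.py <<'E'
import numpy as np, cv2
from bench import r
def K(f):
    fl=240/np.tan(np.radians(f["vfov"])/2)
    return np.array([[fl,0,f["cx"]],[0,fl,f["cy"]],[0,0,1.]])
def cloud(f):
    k=K(f); v,u=np.mgrid[0:480,0:640]
    p=cv2.undistortPoints(np.stack([u.ravel(),v.ravel()],1).astype(np.float64)[:,None],k,np.array(f["D"],float))[:,0]
    z=f["z_map"].ravel(); P=np.c_[p*z[:,None],z]
    W=(P-np.array(f["t"]))@np.array(f["R"])
    W[z==0]=np.nan
    return W.reshape(480,640,3)
def ray_at_z(f,uv,z):
    p=cv2.undistortPoints(np.array(uv,float).reshape(-1,1,2),K(f),np.array(f["D"],float))[:,0]
    R=np.array(f["R"]);c=-R.T@np.array(f["t"])
    d=np.c_[p,np.ones(len(p))]@R
    return c+d*((z-c[2])/d[:,2])[:,None]
def proj(f,X):
    R=np.array(f["R"]); return cv2.projectPoints(np.array(X,float).reshape(-1,1,3),cv2.Rodrigues(R)[0],np.array(f["t"],float),K(f),np.array(f["D"],float))[0][:,0]
E
python3 - <<'E'
from h import *
o=r.get_obs(); print({k:np.round(v,4) for k,v in o.items()}, r.finger_overhang)
for n in("top","side"):
    f=r.grab_frame(n); cv2.imwrite(f"pics/{n}0.png",f["pixels"]); 
    R=np.array(f["R"]); print(n,f["shot"],"cam",-R.T@f["t"],"fwd",R[2],f["vfov"],f["D"])
    W=cloud(f)
    for l in("key","tap_wrench","hex_driver","block","cabinet","keyhole","chassis","gauge"):
        p=r.pinpoint(f,l); q=r.outline_of(f,l) 
        for a in p[:2]: 
            print(l,"pin",round(a["conf"],2),np.round(np.array(a["position"])*[640,480],1))
        for a in q[:2]:
            m=a["mask"]; w=W[m]; w=w[~np.isnan(w[:,0])]
            print(l,"out",round(a["conf"],2),np.round(np.array(a["bbox"])*[640,480,640,480]),m.sum(),"med",np.round(np.median(w,0),3) if len(w) else None, "hi z",np.round(np.percentile(w[:,2],95),3) if len(w) else None)
E
```

```text
{'clock': np.float64(0.0), 'joints': array([-1.2921,  0.4778,  0.0223,  1.5565, -0.0115,  1.1093, -0.0831]), 'qvel': array([-0.0001, -0.0018,  0.    , -0.0004,  0.001 ,  0.0009, -0.0001]), 'tau': array([-4.00000e-04, -5.96441e+01,  1.60760e+00, -2.81195e+01,
        1.24000e-02,  9.30000e-03, -0.00000e+00]), 'tcp_pos': array([0.2544, 0.6246, 0.2383]), 'orientation': array([-0.9209,  1.3692,  0.919 ]), 'contact_force': array([ 0.1039, -0.3967,  1.3039]), 'moment': array([ 0.0086, -0.0106,  0.0309]), 'grip_width': np.float64(0.0853)} 0.008
top 1 cam [0.40882781 0.04056076 1.30872859] fwd [ 0.13533712 -0.012514   -0.99072058] 43.472576608394554 [-0.20212005  0.          0.          0.          0.        ]
key pin 0.64 [232.2 281.7]
key pin 0.64 [456.9 275.5]
key out 0.53 [229. 277. 236. 285.] 68 med [0.498 0.225 0.072] hi z 0.077
tap_wrench pin 0.64 [263.2 291.3]
tap_wrench out 0.69 [259. 283. 270. 307.] 73 med [0.477 0.16  0.07 ] hi z 0.076
hex_driver pin 0.65 [201.2 273.5]
hex_driver out 0.76 [193. 261. 208. 285.] 171 med [0.518 0.292 0.069] hi z 0.073
block pin 0.75 [240.3 282.6]
blo
[... 1085 characters left out ...]
er out 0.35 [263. 329. 275. 360.] 274 med [0.495 0.231 0.065] hi z 0.075
block pin 0.97 [269.2 370.7]
block out 0.88 [186. 317. 344. 420.] 6824 med [0.491 0.245 0.041] hi z 0.043
cabinet pin 0.66 [412.6 236.3]
cabinet out 0.86 [339. 143. 494. 283.] 13864 med [ 0.51  -0.132  0.107] hi z 0.131
keyhole pin 0.56 [450.2 179.4]
keyhole out 0.65 [343. 143. 492. 280.] 13873 med [ 0.51  -0.132  0.107] hi z 0.131
chassis pin 0.55 [241.6 282.4]
chassis out 0.77 [187. 234. 294. 306.] 3595 med [0.685 0.119 0.037] hi z 0.044
gauge pin 0.7 [403.6 167.2]
gauge out 0.56 [391. 149. 418. 172.] 480 med [ 0.591 -0.235  0.153] hi z 0.157
gauge out 0.41 [188. 314. 343. 420.] 6937 med [0.491 0.244 0.041] hi z 0.043
```

```bash
sleep 1
python3 - <<'E'
import cv2,numpy as np
a=cv2.imread("pics/top0.png"); b=cv2.imread("pics/side0.png")
A=cv2.resize(a[180:330,170:370],None,fx=4,fy=4,interpolation=cv2.INTER_CUBIC); cv2.imwrite("pics/top0a.png",A)
A=cv2.resize(a[190:330,380:540],None,fx=4,fy=4,interpolation=cv2.INTER_CUBIC); cv2.imwrite("pics/top0b.png",A)
E
```

```text
(no output)
```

View pics/top0a.png

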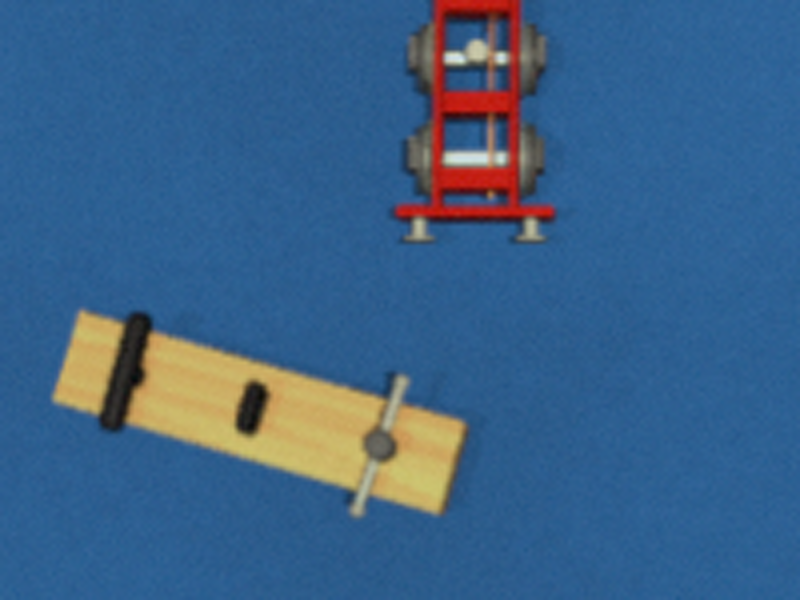

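View pics/top0b.png

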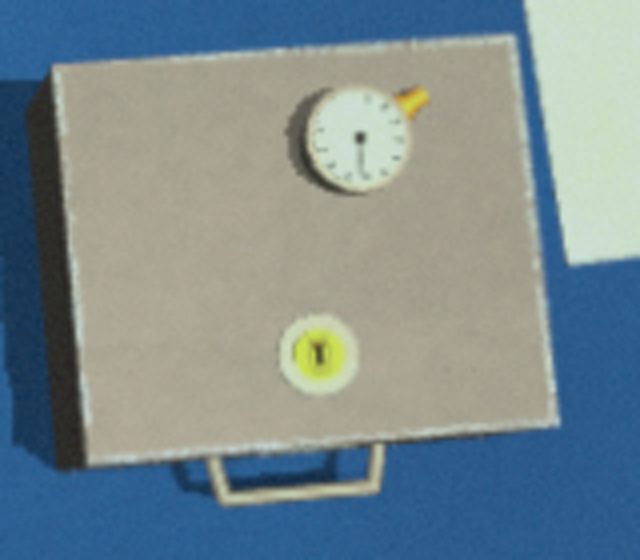

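View pics/side0.png

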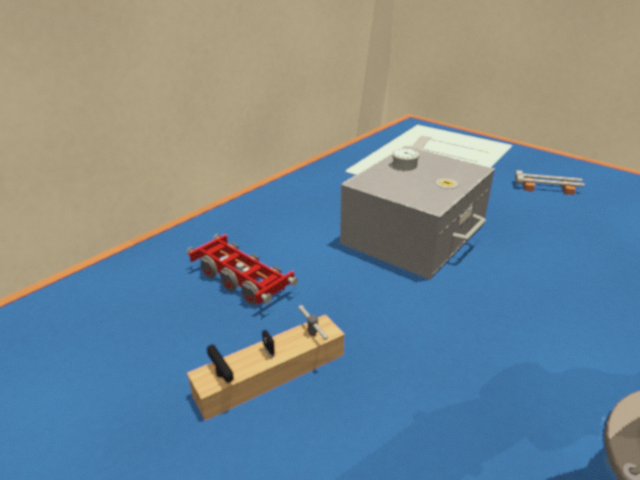

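```bash
cat > m.py <<'E'
from h import *
def rect(P):
    P=P[:,:2].astype(np.float32)
    c,(w,h),a=cv2.minAreaRect(P*1000); b=cv2.boxPoints((c,(w,h),a))
    e=[b[1]-b[0],b[2]-b[1]]; e=max(e,key=np.linalg.norm); 
    return np.round(c,1),np.round((w,h),1),np.degrees(np.arctan2(e[1],e[0]))
def cands(f,name):
    W=cloud(f); hsv=cv2.cvtColor(f["pixels"],cv2.COLOR_BGR2HSV); out={}
    ok=~np.isnan(W[...,0])
    return W,hsv,ok
E
python3 - <<'E'
from m import *
for n in("top","side"):
    f=r.grab_frame(n); W,hsv,ok=cands(f,n); print(n)
    tab=ok&(abs(W[...,2])<.02)&(W[...,0]>.3)&(W[...,0]<.8); print("table z",np.median(W[tab][:,2]))
    for l,zr in(("block",(.034,.05)),("cabinet",(.12,.14))):
        m=r.outline_of(f,l)
        m=max(m,key=lambda a:a["conf"])["mask"]
        mm=m&ok&(W[...,2]>zr[0])&(W[...,2]<zr[1]); print(l,"ztop",np.median(W[mm][:,2]),mm.sum())
        v,u=np.nonzero(mm); z=.042 if l=="block" else .13
        print(" depth",rect(W[mm])," ray",rect(ray_at_z(f,np.c_[u,v],z)))
    # brass
    k=r.outline_of(f,"keyhole"); 
    x0,y0=(459,278) if n=="top" else (447,183)
    S=np.zeros((480,640),bool); S[y0-14:y0+15,x0-16:x0+17]=1
    h=hsv[...,0];s=hsv[...,1]
    br=S&(s>110)&(h>15)&(h<40); v,u=np.nonzero(br); P=ray_at_z(f,np.c_[u,v],.132)
    print("brass",br.sum(),np.round(P.mean(0)*1000,1),rect(P), "bboxmid",(P.min(0)+P.max(0))/2)
    dk=S&(f["pixels"].max(2)<110)
    v,u=np.nonzero(dk);print("dark",len(u)); 
    if len(u): P=ray_at_z(f,np.c_[u,v],.132); print(np.round(P.mean(0)*1000,1))
    km=r.outline_of(f,"key")
    for a in km[:2]:
        m=a["mask"]; w=W[m&ok&(W[...,2]>.068)]; print("key",a["conf"],len(w),np.round(np.median(w,0)*1000,1),rect(w))
        v,u=np.nonzero(m&(W[...,2]>.068)); P=ray_at_z(f,np.c_[u,v],.075); print("  ray",np.round(P.mean(0)*1000,1),rect(P))
E
```

```text
top
table z 0.0005965956037805174
block ztop 0.042204983275225615 2024
 depth (array([499.5, 227.5]), array([215.3,  50.4]), np.float32(73.11559))  ray (array([499.3, 227. ]), array([215.2,  50.4]), np.float32(73.134094))
cabinet ztop 0.1305868996211007 11085
 depth (array([ 548.7, -229. ]), array([201.8, 242.3]), np.float32(-86.67247))  ray (array([ 548.5, -228.3]), array([201.7, 242.9]), np.float32(-86.7047))
brass 120 [ 493.5 -231.8  132. ] (array([ 493.9, -232.2]), array([22.3, 23.9]), np.float32(-2.4073086)) bboxmid [ 0.49391697 -0.23215388  0.132     ]
dark 4
[ 494.9 -231.2  132. ]
key 0.59 55 [498.7 225.9  73.7] (array([499.3, 225.7]), array([ 9.5, 26.1]), np.float32(-20.467216))
  ray [499.  225.5  75. ] (array([499.1, 225.5]), array([ 9.2, 26. ]), np.float32(-18.660553))
side
table z 0.00037300175798469083
block ztop 0.0419707048272739 4110
 depth (array([498.9, 227. ]), array([217.2,  53.9]), np.float32(73.02501))  ray (array([495.8, 229.2]), array([217.2,  59. ]), np.float32(73.252525))
cabinet ztop 0.13026644938428938 5990
 depth (array([ 547.9, -227.5]), array([202.4, 245.7]), np.float32(-86.940445))  ray (array([ 544.1, -220.3]), array([208.1, 259.6]), np.float32(-86.820526))
brass 44 [ 493.3 -231.1  132. ] (array([ 492.8, -230.1]), array([20.4, 16.8]), np.float32(40.79119)) bboxmid [ 0.49316505 -0.231409    0.132     ]
dark 0
key 0.58 115 [497.  229.8  73.9] (array([498.7, 228. ]), array([10.2, 27.1]), np.float32(-20.682796))
  ray [495.6 230.8  75. ] (array([496.1, 230.8]), array([10.8, 30.2]), np.float32(-20.622713))
key 0.54 98 [477.5 162.7  71.2] (array([477.3, 162.1]), array([15.5, 70.3]), np.float32(-29.73661))
  ray [474.3 165.4  75. ] (array([472.7, 167.1]), array([15.6, 70.8]), np.float32(-30.558886))
```

```bash
python3 - <<'E'
from m import *
o=r.get_obs(); R=cv2.Rodrigues(o["orientation"])[0]; print(R.round(3)); print("zang",np.degrees(np.arctan2(R[1,2],R[0,2])), o["tcp_pos"])
E
```

```text
[[ 0.    -0.926  0.377]
 [ 0.     0.377  0.926]
 [-1.     0.     0.   ]]
zang 67.83813659136563 [0.25461065 0.62516958 0.23931794]
```

play_rows:
  plan:
    - [0.0, 0.015, -0.025, -0.01, 0.01]
    - [0.0, 0.04, -0.065, -0.03, 0.02]
    - [0.0, 0.067, -0.11, -0.05, 0.03]
    - [0.0, 0.095, -0.155, -0.07, 0.04]
    - [0.0, 0.123, -0.2, -0.08, 0.047]
    - [0.0, 0.15, -0.245, -0.09, 0.047]
    - [0.0, 0.178, -0.29, -0.1, 0.047]
    - [0.0, 0.206, -0.335, -0.11, 0.047]
    - [0.0, 0.231, -0.376, -0.115, 0.047]
    - [0.0, 0.2446, -0.3985, -0.115, 0.047]
  force: 40

```text
clock: 3.2
tcp_pos: [0.498, 0.2279, 0.1242]
orientation: [-0.956, 1.351, 0.956]
contact_force: [0.5, 0.7, 0.9]
grip_width: 0.0427
```

play_rows:
  plan:
    - [-0.1, 0, 0, 0, 0]
    - [-0.1, 0, 0, 0, 0]
    - [-0.1, 0, 0, 0, 0]

```text
clock: 3.5
tcp_pos: [0.497, 0.2309, 0.1247]
orientation: [-0.956, 1.35, 0.957]
contact_force: [0.1, -0.1, 0.0]
grip_width: 0.038
```

```bash
cat > st.py <<'E'
from m import *
o=r.get_obs(); R=cv2.Rodrigues(o["orientation"])[0]
print("t",round(float(o["clock"]),2),"tcp",np.round(o["tcp_pos"]*1000,1),"zang",round(np.degrees(np.arctan2(R[1,2],R[0,2])),2),"xax",R[:,0].round(3),"F",np.round(o["contact_force"],1),"M",np.round(o["moment"],2),"w",round(o["grip_width"]*1000,1),"j",np.round(o["joints"],2))
E
python3 st.py; python3 - <<'E'
from m import *
for n in("top","side"):
    f=r.grab_frame(n); x0,y0=(232,275) if n=="top" else (275,330)
    cv2.imwrite(f"pics/{n}1.png",cv2.resize(f["pixels"][y0-60:y0+60,x0-70:x0+70],None,fx=5,fy=5,interpolation=cv2.INTER_CUBIC))
E
```

```text
t 3.5 tcp [497.  230.9 124.7] zang 70.61 xax [-0.     0.001 -1.   ] F [ 0.1 -0.1  0. ] M [0.07 0.02 0.04] w 38.0 j [-0.63  0.41  0.1   1.97 -0.06  0.76  0.74]
```

View pics/side1.png

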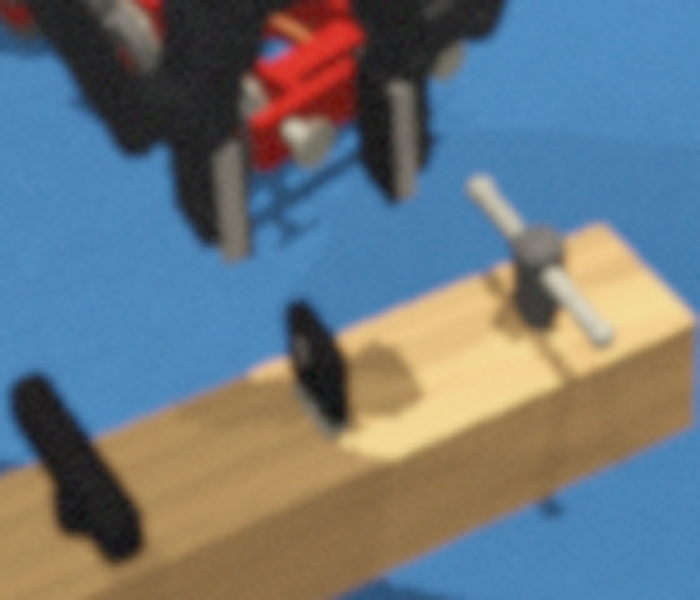

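View pics/top1.png

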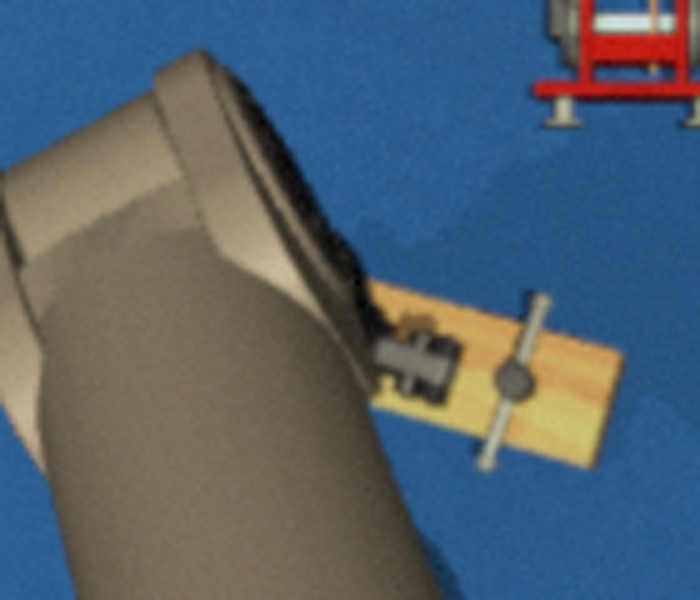

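play_rows:
  plan:
    - [-0.1, 0, 0, 0, 0]
    - [-0.1, 0, 0, 0, 0]
    - [-0.1, 0, 0, 0, 0]

```text
clock: 3.9
tcp_pos: [0.4972, 0.2301, 0.1246]
orientation: [-0.956, 1.351, 0.956]
contact_force: [0.1, -1.1, 0.2]
grip_width: 0.0386
```

play_rows:
  plan:
    - [-0.1, 0.002, -0.0035, -0.01, 0]
    - [-0.1, 0.002, -0.0035, -0.025, 0]
    - [-0.1, 0.002, -0.0035, -0.04, 0]
    - [-0.1, 0.002, -0.0035, -0.055, 0]
    - [-0.1, 0.002, -0.0035, -0.065, 0]
    - [-0.1, 0.002, -0.0035, -0.0695, 0]
    - [-0.1, 0.002, -0.0035, -0.0695, 0]
    - [-0.1, 0.002, -0.0035, -0.0695, 0]

```text
clock: 4.7
tcp_pos: [0.4998, 0.2262, 0.0554]
orientation: [-0.955, 1.35, 0.955]
contact_force: [-0.3, 0.0, 0.5]
grip_width: 0.0386
```

```bash
python3 st.py; python3 - <<'E'
from m import *
for n in("side",):
    f=r.grab_frame(n); x0,y0=(275,340)
    cv2.imwrite(f"pics/{n}2.png",cv2.resize(f["pixels"][y0-50:y0+50,x0-60:x0+60],None,fx=6,fy=6,interpolation=cv2.INTER_CUBIC))
E
```

```text
t 4.7 tcp [499.8 226.2  55.4] zang 70.52 xax [ 0.001  0.    -1.   ] F [-0.3  0.   0.5] M [ 0.02 -0.06 -0.03] w 38.6 j [-0.61  0.52  0.08  2.   -0.07  0.62  0.76]
```

View pics/side2.png

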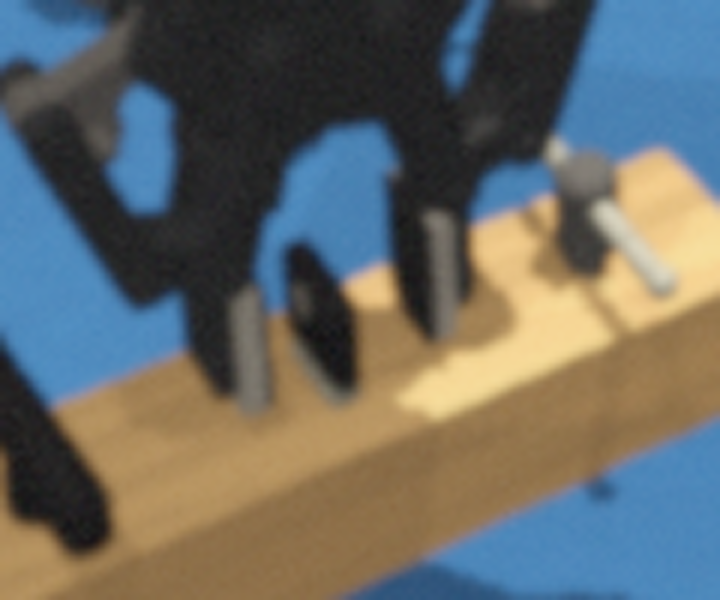

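```bash
python3 - <<'E'
from m import *
f=r.grab_frame("side"); img=f["pixels"].copy(); x0,y0=(275,340)
S=6; A=cv2.resize(img[y0-50:y0+50,x0-60:x0+60],None,fx=S,fy=S,interpolation=cv2.INTER_CUBIC)
a=np.radians(-19.4); ex=np.array([np.cos(a),np.sin(a),0]); ey=np.array([-ex[1],ex[0],0]); ez=np.array([0,0,1.])
def draw(c,hx,hy,z0,z1,col):
    P=[c*np.array([1,1,0])+sx*hx*ex+sy*hy*ey+z*ez for z in(z0,z1) for sx,sy in((1,1),(1,-1),(-1,-1),(-1,1))]
    p=((proj(f,P)-[x0-60,y0-50]+.5)*S).astype(int)
    for b in(0,4): cv2.polylines(A,[p[b:b+4].reshape(-1,1,2)],True,col,1)
    for i in range(4): cv2.line(A,tuple(map(int,p[i])),tuple(map(int,p[i+4])),col,1)
draw(np.array([.4992,.2265,0]),.014,.0045,.047,.075,(0,255,0))
t=np.array([.4998,.2262,0]); 
draw(t+.0193*ey,.011,.0,.0485,.075,(0,0,255)); draw(t-.0193*ey,.011,.0,.0485,.075,(0,0,255))
cv2.imwrite("pics/side3.png",A)
E
```

```text
(no output)
```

View pics/side3.png

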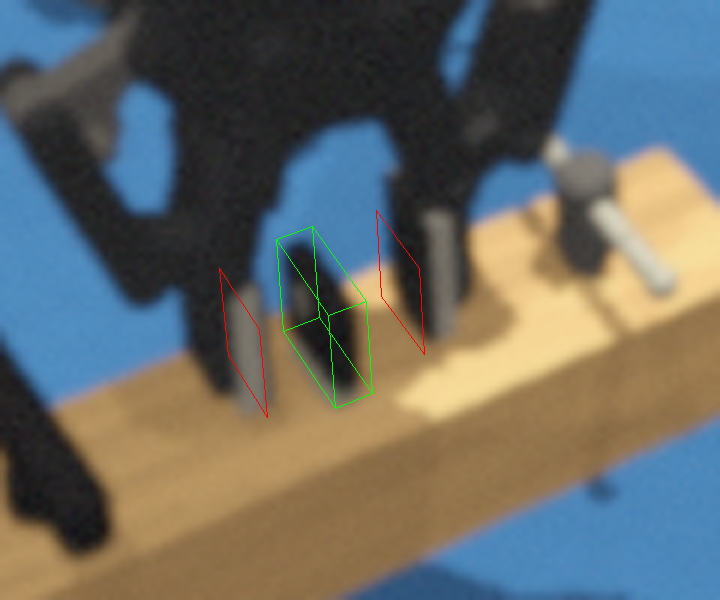

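play_rows:
  plan:
    - [-0.4, 0, 0, 0, 0]
    - [-0.6, 0, 0, 0, 0]
    - [-0.8, 0, 0, 0, 0]
    - [-1, 0, 0, 0, 0]
    - [-1, 0, 0, 0, 0]
    - [-1, 0, 0, 0, 0]
  force: 80

```text
clock: 5.4
tcp_pos: [0.5, 0.2272, 0.0554]
orientation: [-0.955, 1.349, 0.956]
contact_force: [2.1, 4.7, 0.2]
grip_width: 0.0076
```

```bash
python3 st.py
```

```text
t 5.4 tcp [500.  227.2  55.4] zang 70.57 xax [ 0.001  0.002 -1.   ] F [2.1 4.7 0.2] M [ 1.14 -0.36  0.02] w 7.6 j [-0.61  0.52  0.08  2.   -0.07  0.62  0.76]
```

play_rows:
  plan:
    - [-1, 0.0005, 0.0015, 0, 0]
    - [-1, 0.0005, 0.0015, 0, 0]
    - [-1, 0.0005, 0.0015, 0, 0]

```text
clock: 5.7
tcp_pos: [0.5, 0.2273, 0.0553]
orientation: [-0.955, 1.351, 0.955]
contact_force: [-0.7, 1.5, 5.2]
grip_width: 0.0076
```

```bash
python3 st.py
```

```text
t 5.7 tcp [500.  227.3  55.3] zang 70.51 xax [ 0. -0. -1.] F [-0.7  1.5  5.2] M [0.36 0.01 0.03] w 7.6 j [-0.61  0.52  0.08  2.   -0.07  0.62  0.76]
```

play_rows:
  plan:
    - [-1, 0, 0, 0.005, 0]
    - [-1, 0, 0, 0.015, 0]
    - [-1, 0, 0, 0.025, 0]
    - [-1, 0, 0, 0.04, 0]
    - [-1, 0, 0, 0.06, 0]
    - [-1, 0, 0, 0.09, 0]
    - [-1, 0, 0, 0.12, 0]
    - [-1, 0, 0, 0.14, 0]
    - [-1, 0, 0, 0.15, 0]
    - [-1, 0, 0, 0.15, 0]

```text
clock: 6.7
tcp_pos: [0.5004, 0.2271, 0.2065]
orientation: [-0.955, 1.349, 0.954]
contact_force: [0.7, -0.2, -1.1]
grip_width: 0.0076
```

```bash
python3 st.py; python3 - <<'E'
from m import *
f=r.grab_frame("side"); p=proj(f,[[.5,.227,.2]])[0].astype(int); print(p)
x0,y0=np.clip(p,[70,60],[570,420])
cv2.imwrite("pics/side4.png",cv2.resize(f["pixels"][y0-60:y0+60,x0-70:x0+70],None,fx=5,fy=5,interpolation=cv2.INTER_CUBIC))
E
```

```text
t 6.7 tcp [500.4 227.1 206.5] zang 70.49 xax [ 0.002  0.001 -1.   ] F [ 0.7 -0.2 -1.1] M [ 0.03 -0.    0.03] w 7.6 j [-0.63  0.31  0.11  1.9  -0.04  0.94  0.73]
[261 256]
```

View pics/side4.png

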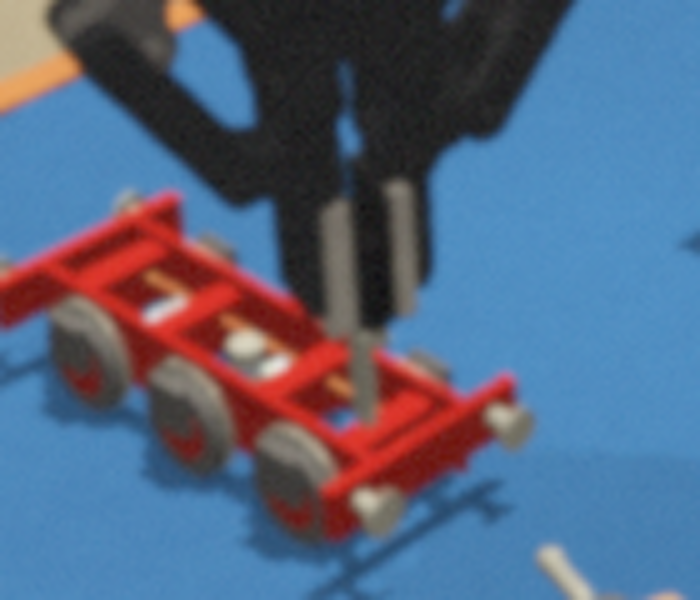

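play_rows:
  plan:
    - [-1, 0, -0.01, 0, 0.04]
    - [-1, 0, -0.03, 0, 0.1]
    - [-1, 0, -0.06, 0, 0.16]
    - [-1, 0, -0.1, 0, 0.22]
    - [-1, 0, -0.14, 0, 0.28]
    - [-1, 0, -0.18, 0, 0.34]
    - [-1, -0.006, -0.22, 0, 0.397]
    - [-1, -0.006, -0.26, 0, 0.397]
    - [-1, -0.006, -0.3, 0, 0.397]
    - [-1, -0.006, -0.33, 0, 0.397]

```text
clock: 7.75
tcp_pos: [0.4922, -0.1053, 0.2036]
orientation: [-1.248, 1.186, 1.252]
contact_force: [0.2, 0.6, -0.5]
grip_width: 0.0076
```

```bash
python3 st.py
```

```text
t 7.75 tcp [ 492.2 -105.3  203.6] zang 93.14 xax [-0.003 -0.001 -1.   ] F [ 0.2  0.6 -0.5] M [ 0.03 -0.02  0.02] w 7.6 j [-0.1   0.24  0.22  2.01 -0.06  0.91  1.78]
```

play_rows:
  plan:
    - [-1, 0, -0.035, 0, 0]
    - [-1, 0, -0.07, 0, 0]
    - [-1, 0, -0.1, 0, 0]
    - [-1, 0.001, -0.12, 0, 0]
    - [-1, 0.001, -0.127, 0, 0]
    - [-1, 0.001, -0.127, 0, 0]
    - [-1, 0.001, -0.127, 0, 0]
    - [-1, 0.001, -0.127, 0, 0]

```text
clock: 8.55
tcp_pos: [0.495, -0.2277, 0.2047]
orientation: [-1.252, 1.18, 1.254]
contact_force: [-0.5, 0.0, -0.7]
grip_width: 0.0076
```

```bash
python3 st.py; python3 - <<'E'
from m import *
o=r.get_obs();t=o["tcp_pos"]
for n in("side","top"):
    f=r.grab_frame(n); p=proj(f,[t-[0,0,.05]])[0].astype(int); print(p)
    x0,y0=p
    cv2.imwrite(f"pics/{n}5.png",cv2.resize(f["pixels"][y0-50:y0+50,x0-60:x0+60],None,fx=6,fy=6,interpolation=cv2.INTER_CUBIC))
E
```

```text
t 8.55 tcp [ 495.  -227.7  204.7] zang 93.41 xax [-0.001  0.001 -1.   ] F [-0.5  0.  -0.7] M [-0.01  0.03  0.05] w 7.6 j [ 0.09  0.31  0.28  1.92 -0.11  0.93  2.05]
[446 171]
[459 276]
```

View pics/side5.png

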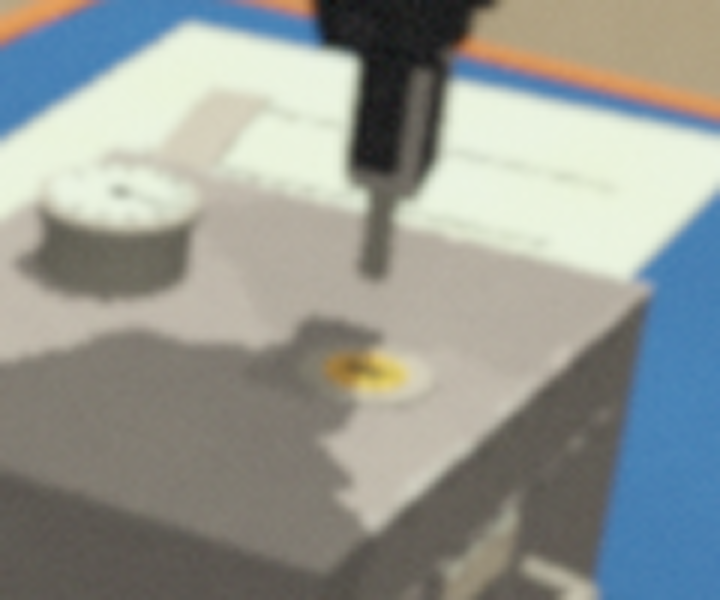

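View pics/top5.png

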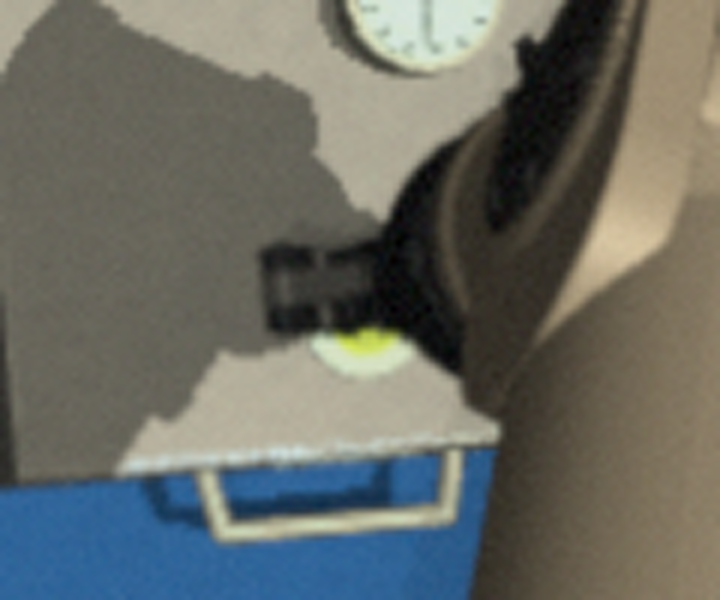

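play_rows:
  plan:
    - [-1, -0.001, -0.0043, 0, 0]
    - [-1, -0.001, -0.0043, -0.01, 0]
    - [-1, -0.001, -0.0043, -0.02, 0]
    - [-1, -0.001, -0.0043, -0.022, 0]
    - [-1, -0.001, -0.0043, -0.022, 0]

```text
clock: 9.15
tcp_pos: [0.4934, -0.2334, 0.1821]
orientation: [-1.25, 1.183, 1.253]
contact_force: [0.1, 0.4, -0.9]
grip_width: 0.0078
```

```bash
python3 st.py; python3 - <<'E'
from m import *
o=r.get_obs();t=o["tcp_pos"]; z0=t[2]-.013  # shoulder z
f=r.grab_frame("side"); x0,y0=proj(f,[t-[0,0,.04]])[0].astype(int); S=8
A=cv2.resize(f["pixels"][y0-37:y0+37,x0-45:x0+45],None,fx=S,fy=S,interpolation=cv2.INTER_CUBIC)
B=A.copy()
a=np.radians(3.4); ex=np.array([np.cos(a),np.sin(a),0]); ey=np.array([-ex[1],ex[0],0]); ez=np.array([0,0,1.])
def draw(c,hx,hy,z0,z1,col):
    P=[c*np.array([1,1,0])+sx*hx*ex+sy*hy*ey+z*ez for z in(z0,z1) for sx,sy in((1,1),(1,-1),(-1,-1),(-1,1))]
    p=((proj(f,P)-[x0-45,y0-37]+.5)*S).astype(int)
    for b in(0,4): cv2.polylines(B,[p[b:b+4].reshape(-1,1,2)],True,col,1)
    for i in range(4): cv2.line(B,tuple(map(int,p[i])),tuple(map(int,p[i+4])),col,1)
draw(t,.005,.0015,z0-.029,z0,(0,255,0))
k=np.array([.4936,-.2318,0]); draw(k,.008,.0045,.132,.132,(255,0,255))
th=np.linspace(0,6.28,40); P=k+.013*(np.cos(th)[:,None]*ex+np.sin(th)[:,None]*ey)+[0,0,.132]
cv2.polylines(B,[((proj(f,P)-[x0-45,y0-37]+.5)*S).astype(int).reshape(-1,1,2)],True,(255,0,0),1)
cv2.imwrite("pics/side6.png",np.hstack([A[:,150:550],B[:,150:550]]))
E
```

```text
t 9.15 tcp [ 493.4 -233.4  182.1] zang 93.27 xax [-0.002  0.001 -1.   ] F [ 0.1  0.4 -0.9] M [-0.01 -0.05  0.02] w 7.8 j [ 0.1   0.34  0.28  1.94 -0.12  0.88  2.07]
```

View pics/side6.png

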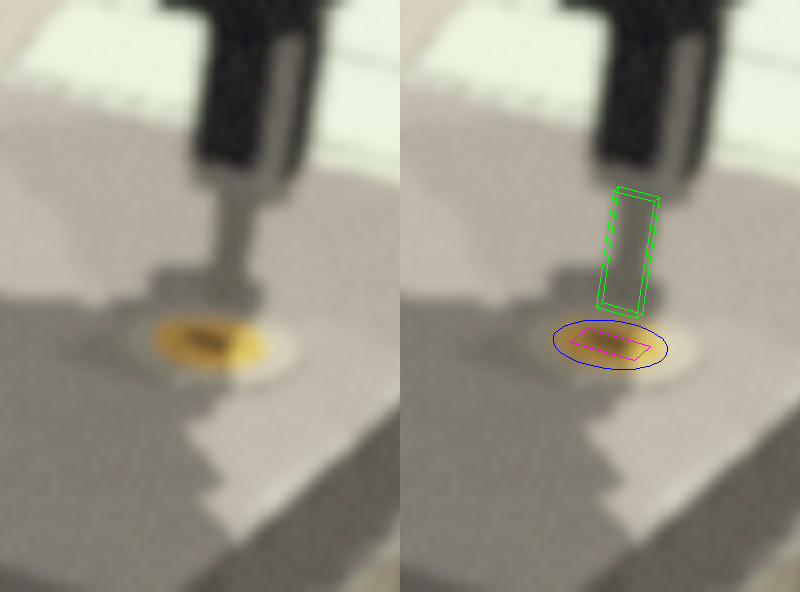

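```bash
python3 - <<'E'
from m import *
o=r.get_obs();t=o["tcp_pos"]; z0=t[2]-.013
fs=[r.grab_frame("side") for _ in range(4)]; f=fs[0]
I=np.mean([x["pixels"].astype(float) for x in fs],0)
R=np.array(f["R"]); print("right",R[0].round(2),"down",R[1].round(2))
a=np.radians(3.4); ex=np.array([np.cos(a),np.sin(a),0]); ey=np.array([-ex[1],ex[0],0])
for dz in(-.008,-.013,-.018,-.023):
    P=[np.array([t[0],t[1],z0+dz])+sx*.005*ex+sy*.0015*ey for sx in(1,-1) for sy in(1,-1)]
    p=proj(f,P); row=int(round(p[:,1].mean())); print(dz,row,"model cols",p[:,0].min().round(2),p[:,0].max().round(2), "ctr",p[:,0].mean().round(2)); c=int(p[:,0].mean()); print("  ",c-7,I[row,c-7:c+9].mean(1).round(0))
hsv=cv2.cvtColor(I.astype(np.uint8),cv2.COLOR_BGR2HSV)
sat=(I.max(2)-I.min(2)); c=proj(f,[[.4936,-.2318,.132]])[0]; print("kh model",c)
y,x=np.round(c).astype(int)[::-1]
print(x-10); print(sat[y-6:y+7,x-10:x+11].round(0).astype(int)); print(I[y-5:y+5,x-8:x+9].mean(2).round(0).astype(int))
E
```

```text
right [-0.76 -0.65  0.  ] down [-0.35  0.4  -0.85]
-0.008 167 model cols 446.23 452.02 ctr 449.13
   442 [170. 171. 171. 169. 161. 134. 105.  94.  95. 107. 135. 160. 169. 171.
 172. 172.]
-0.013 170 model cols 445.87 451.64 ctr 448.76
   441 [169. 170. 170. 170. 167. 152. 123.  99.  95.  98. 123. 153. 168. 172.
 173. 174.]
-0.018 173 model cols 445.52 451.27 ctr 448.39
   441 [120. 118. 127. 129. 125. 114. 100.  95.  95. 102. 130. 158. 170. 173.
 174. 174.]
-0.023 175 model cols 445.16 450.9 ctr 448.03
   441 [105. 104. 106. 106. 103.  98.  95.  96.  95.  98. 111. 129. 147. 166.
 174. 175.]
kh model [446.55877776 182.56149719]
437
[[ 16  16  14  15  14  14  16  14  14  15  14  15  14  14  14  17  18  20
   20  20  20]
 [ 15  15  14  16  18  19  19  19  20  20  20  21  19  18  18  19  19  20
   20  20  20]
 [ 16  16  18  23  30  37  39  38  39  42  42  42  40  36  29  24  22  22
   21  20  20]
 [ 17  17  24  40  57  68  70  65  68  70  73  78  80  74  58  42  30  25
   22  21  20]
 [ 17  20  32  60  84  90  85  76  70  74  83  95 107 105  92  71  46  30
   24  22  22]
 [ 17  20  37  6
[... 707 characters left out ...]
113 113 114 114 114 112 110 108 108 112 124 144 164 173 176]
 [117 119 119 119 119 118 119 119 119 119 122 128 143 162 175 179 178]
 [120 121 121 120 116 112 112 113 117 124 136 150 167 179 186 188 187]
 [122 121 118 114 107  98  93  96 103 120 140 159 175 186 194 197 196]
 [121 120 117 110 104  93  82  79  84 100 124 149 168 182 193 201 202]
 [121 120 117 112 111 105  99  93  88  95 122 150 166 177 191 200 202]
 [120 120 118 118 116 116 117 116 113 117 140 165 176 182 192 200 202]
 [118 119 119 122 124 127 129 130 129 133 152 176 186 190 196 200 199]
 [114 118 120 127 134 135 134 134 134 137 155 181 192 194 195 194 191]
 [114 114 118 129 137 134 130 130 131 136 154 177 187 186 184 182 178]]
```

play_rows:
  plan:
    - [-1, 0.0005, 0.0015, 0, 0]
    - [-1, 0.0005, 0.0015, -0.004, 0]
    - [-1, 0.0005, 0.0015, -0.007, 0]
    - [-1, 0.0005, 0.0015, -0.009, 0]
    - [-1, 0.0005, 0.0015, -0.01, 0]
    - [-1, 0.0005, 0.0015, -0.01, 0]

```text
clock: 10.0
tcp_pos: [0.4943, -0.2322, 0.1728]
orientation: [-1.251, 1.182, 1.252]
contact_force: [-0.4, -0.1, -0.8]
grip_width: 0.0073
```

```bash
python3 st.py
```

```text
t 10.0 tcp [ 494.3 -232.2  172.8] zang 93.27 xax [-0.  0. -1.] F [-0.4 -0.1 -0.8] M [ 0.01  0.02 -0.04] w 7.3 j [ 0.1   0.35  0.27  1.95 -0.12  0.86  2.07]
```

play_rows:
  plan:
    - [-1, 0, 0.0003, -0.001, 0]
    - [-1, 0, 0.0003, -0.002, 0]
    - [-1, 0, 0.0003, -0.003, 0]
    - [-1, 0, 0.0003, -0.004, 0]
    - [-1, 0, 0.0003, -0.005, 0]
    - [-1, 0, 0.0003, -0.006, 0]

```text
clock: 10.6
tcp_pos: [0.4945, -0.2314, 0.167]
orientation: [-1.251, 1.181, 1.252]
contact_force: [-0.7, 1.6, 0.7]
grip_width: 0.0073
```

```bash
python3 st.py
```

```text
t 10.6 tcp [ 494.5 -231.4  167. ] zang 93.3 xax [-0.     0.001 -1.   ] F [-0.7  1.6  0.7] M [ 0.5   0.01 -0.  ] w 7.3 j [ 0.1   0.36  0.27  1.95 -0.13  0.85  2.07]
```

play_rows:
  plan:
    - [-1, 0, 0.0006, -0.001, 0.06]
    - [-1, 0, 0.0006, -0.002, 0.09]
    - [-1, 0, 0.0006, -0.003, -0.03]
    - [-1, 0, 0.0006, -0.004, -0.09]
    - [-1, 0, 0.0006, -0.005, 0.03]
    - [-1, 0, 0.0006, -0.006, 0.09]
    - [-1, 0, 0.0006, -0.007, -0.03]
    - [-1, 0, 0.0006, -0.008, -0.09]
    - [-1, 0, 0.0006, -0.008, 0.03]
    - [-1, 0, 0.0006, -0.008, 0]

```text
clock: 11.6
tcp_pos: [0.4936, -0.2313, 0.1588]
orientation: [-1.25, 1.182, 1.252]
contact_force: [-2.1, 1.8, -0.3]
grip_width: 0.0076
```

```bash
python3 st.py
```

```text
t 11.6 tcp [ 493.6 -231.3  158.8] zang 93.26 xax [-0.001  0.    -1.   ] F [-2.1  1.8 -0.3] M [ 0.29  0.55 -0.01] w 7.6 j [ 0.11  0.37  0.27  1.96 -0.13  0.83  2.07]
```

play_rows:
  plan:
    - [-1, 0, 0.0004, -0.001, 0.07]
    - [-1, 0, 0.0004, -0.002, 0.09]
    - [-1, 0, 0.0004, -0.003, -0.03]
    - [-1, 0, 0.0004, -0.004, -0.09]
    - [-1, 0, 0.0004, -0.005, 0.03]
    - [-1, 0, 0.0004, -0.006, 0.09]
    - [-1, 0, 0.0004, -0.007, -0.03]
    - [-1, 0, 0.0004, -0.008, -0.09]
    - [-1, 0, 0.0004, -0.008, 0.03]
    - [-1, 0, 0.0004, -0.008, 0]

```text
clock: 12.6
tcp_pos: [0.4936, -0.231, 0.1506]
orientation: [-1.248, 1.184, 1.25]
contact_force: [-3.1, -0.2, -1.2]
grip_width: 0.0074
```

```bash
python3 st.py
```

```text
t 12.6 tcp [ 493.6 -231.   150.6] zang 93.09 xax [-0.002  0.    -1.   ] F [-3.1 -0.2 -1.2] M [0.13 0.76 0.  ] w 7.4 j [ 0.11  0.38  0.27  1.97 -0.13  0.82  2.07]
```

play_rows:
  plan:
    - [-1, 0, 0, -0.001, 0.06]
    - [-1, 0, 0, -0.002, 0.06]
    - [-1, 0, 0, -0.003, -0.06]
    - [-1, 0, 0, -0.004, -0.06]
    - [-1, 0, 0, -0.005, 0.06]
    - [-1, 0, 0, -0.006, 0.06]
    - [-1, 0, 0, -0.007, -0.06]
    - [-1, 0, 0, -0.007, 0]
    - [-1, 0, 0, -0.007, 0]

```text
clock: 13.5
tcp_pos: [0.4939, -0.231, 0.1451]
orientation: [-1.251, 1.182, 1.252]
contact_force: [-9.2, 2.3, 13.2]
grip_width: 0.0079
```

```bash
python3 st.py
```

```text
t 13.5 tcp [ 493.9 -231.   145.1] zang 93.28 xax [-0.001  0.001 -1.   ] F [-9.2  2.3 13.2] M [0.52 2.02 0.06] w 7.9 j [ 0.11  0.39  0.26  1.97 -0.14  0.8   2.08]
```

play_rows:
  plan:
    - [-1, -0.0008, 0, 0, 0.04]
    - [-1, -0.0015, 0.0002, -0.001, 0.06]
    - [-1, -0.0015, 0.0002, -0.001, -0.06]
    - [-1, -0.0015, 0.0002, -0.001, 0.06]
    - [-1, -0.0015, 0.0002, -0.001, -0.03]
    - [-1, -0.0015, 0.0002, -0.001, 0]
    - [-1, -0.0015, 0.0002, -0.001, 0]

```text
clock: 14.2
tcp_pos: [0.4938, -0.231, 0.145]
orientation: [-1.252, 1.18, 1.249]
contact_force: [-6.6, 2.3, 18.8]
grip_width: 0.0077
```

```bash
python3 st.py;  python3 - <<'E'
from m import *
fs=[r.grab_frame("side") for _ in range(2)]; f=fs[0]; I=np.mean([x["pixels"].astype(float) for x in fs],0).astype(np.uint8)
x0,y0=447,178; S=8
A=cv2.resize(I[y0-37:y0+37,x0-45:x0+45],None,fx=S,fy=S,interpolation=cv2.INTER_CUBIC); cv2.imwrite("pics/side7.png",A)
E
```

```text
t 14.2 tcp [ 493.8 -231.   145. ] zang 93.25 xax [ 0.002 -0.    -1.   ] F [-6.6  2.3 18.8] M [0.59 1.76 0.  ] w 7.7 j [ 0.11  0.38  0.26  1.97 -0.14  0.8   2.08]
```

View pics/side7.png

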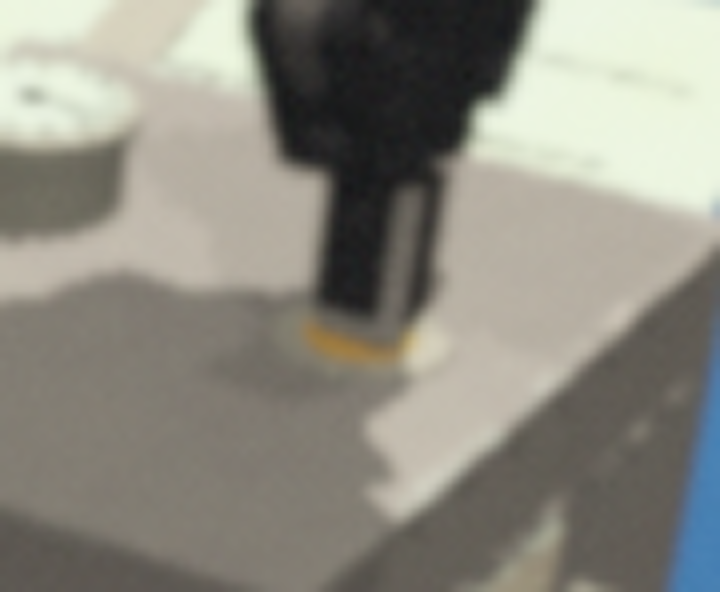

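play_rows:
  plan:
    - [-1, -0.001, 0, 0.0012, -0.05]
    - [-1, -0.001, 0, 0.0012, -0.15]
    - [-1, -0.001, 0, 0.0012, -0.25]
    - [-1, -0.001, 0, 0.0012, -0.35]
    - [-1, -0.001, 0, 0.0012, -0.45]
    - [-1, -0.001, 0, 0.0012, -0.55]
    - [-1, -0.001, 0, 0.0012, -0.65]
    - [-1, -0.001, 0, 0.0012, -0.75]
    - [-1, -0.001, 0, 0.0012, -0.85]
    - [-1, -0.001, 0, 0.0012, -0.95]

```text
clock: 15.3
tcp_pos: [0.4938, -0.2297, 0.1452]
orientation: [-0.528, 1.502, 0.527]
contact_force: [-1.8, 4.4, 8.6]
grip_width: 0.0075
```

```bash
python3 st.py
```

```text
t 15.3 tcp [ 493.8 -229.7  145.2] zang 38.63 xax [ 0.003  0.001 -1.   ] F [-1.8  4.4  8.6] M [1.04 0.45 0.07] w 7.5 j [-0.07  0.41  0.49  1.98 -0.27  0.81  1.25]
```

play_rows:
  plan:
    - [-1, 0, 0, 0, -0.1]
    - [-1, 0, 0, 0, -0.2]
    - [-1, 0, 0, 0, -0.3]
    - [-1, 0, 0, 0, -0.4]
    - [-1, 0, 0, 0, -0.5]
    - [-1, 0, 0, 0, -0.58]
    - [-1, 0, 0, 0, -0.64]
    - [-1, 0, 0, 0, -0.7]
    - [-1, 0, 0, 0, -0.7]

```text
clock: 16.2
tcp_pos: [0.4946, -0.2293, 0.1452]
orientation: [0.018, 1.567, -0.017]
contact_force: [-1.3, 4.7, 7.9]
grip_width: 0.0078
```

```bash
python3 st.py
```

```text
t 16.2 tcp [ 494.6 -229.3  145.2] zang -1.28 xax [ 0.004  0.001 -1.   ] F [-1.3  4.7  7.9] M [1.21 0.03 0.09] w 7.8 j [-0.2   0.45  0.67  1.99 -0.38  0.82  0.66]
```

play_rows:
  plan:
    - [-1, 0, 0.0005, 0, -0.03]
    - [-1, 0, 0.0005, 0, -0.06]
    - [-1, 0, 0.0005, 0, -0.09]
    - [-1, 0, 0.0005, 0, -0.09]
    - [-1, 0, 0.0005, 0, -0.09]

```text
clock: 16.7
tcp_pos: [0.4947, -0.2292, 0.1453]
orientation: [0.087, 1.565, -0.087]
contact_force: [0.6, 3.6, 6.4]
grip_width: 0.0079
```

```bash
python3 st.py
```

```text
t 16.7 tcp [ 494.7 -229.2  145.3] zang -6.35 xax [ 0.004  0.    -1.   ] F [0.6 3.6 6.4] M [ 0.92 -0.09  0.05] w 7.9 j [-0.22  0.45  0.69  1.99 -0.39  0.83  0.58]
```

play_rows:
  plan:
    - [-1, 0, 0.0003, 0, -0.03]
    - [-1, 0, 0.0003, 0, -0.06]
    - [-1, 0, 0.0003, 0, -0.06]
    - [-1, 0, 0.0003, 0, -0.06]

```text
clock: 17.1
tcp_pos: [0.4948, -0.2292, 0.1453]
orientation: [0.134, 1.562, -0.134]
contact_force: [0.7, 3.7, 5.7]
grip_width: 0.0077
```

```bash
python3 st.py
```

```text
t 17.1 tcp [ 494.8 -229.2  145.3] zang -9.78 xax [ 0.005 -0.    -1.   ] F [0.7 3.7 5.7] M [ 0.76 -0.2   0.23] w 7.7 j [-0.23  0.46  0.71  1.99 -0.4   0.83  0.53]
```

play_rows:
  plan:
    - [-1, 0, 0.0003, -0.0005, 0]
    - [-1, 0, 0.0003, -0.001, 0]
    - [-1, 0, 0.0003, -0.001, 0]
    - [-1, 0, 0.0003, -0.001, 0]

```text
clock: 17.5
tcp_pos: [0.4948, -0.2291, 0.1451]
orientation: [0.135, 1.561, -0.134]
contact_force: [-1.5, 3.3, 14.6]
grip_width: 0.0076
```

```bash
python3 st.py;  python3 - <<'E'
from m import *
f=r.grab_frame("side"); I=f["pixels"]
x0,y0=447,178; S=6
A=cv2.resize(I[y0-45:y0+45,x0-60:x0+60],None,fx=S,fy=S,interpolation=cv2.INTER_CUBIC); cv2.imwrite("pics/side8.png",A); cv2.imwrite("pics/side8f.png",I)
W=cloud(f)
for l in("tap_wrench","hex_driver","chassis","gauge"):
    for a in r.outline_of(f,l)[:1]:
        w=W[a["mask"]]; print(l,np.round(a["conf"],2),np.round(np.nanmedian(w,0),3), np.round(np.array(a["bbox"])*[640,480,640,480]))
E
python3 st.py
```

```text
t 17.5 tcp [ 494.8 -229.1  145.1] zang -9.8 xax [ 0.005  0.    -1.   ] F [-1.5  3.3 14.6] M [1.02 0.49 0.13] w 7.6 j [-0.23  0.46  0.71  1.99 -0.4   0.83  0.54]
tap_wrench 0.78 [0.476 0.165 0.066] [298. 308. 331. 340.]
hex_driver 0.77 [0.514 0.299 0.069] [205. 345. 238. 381.]
chassis 0.6 [0.685 0.119 0.037] [187. 235. 296. 306.]
gauge 0.77 [ 0.59  -0.236  0.152] [392. 149. 422. 171.]
t 17.75 tcp [ 494.9 -229.1  145.1] zang -9.8 xax [ 0.005  0.    -1.   ] F [-2.7  3.7 14.7] M [1.04 0.47 0.17] w 7.4 j [-0.23  0.46  0.71  1.99 -0.4   0.83  0.54]
```

View pics/side8.png

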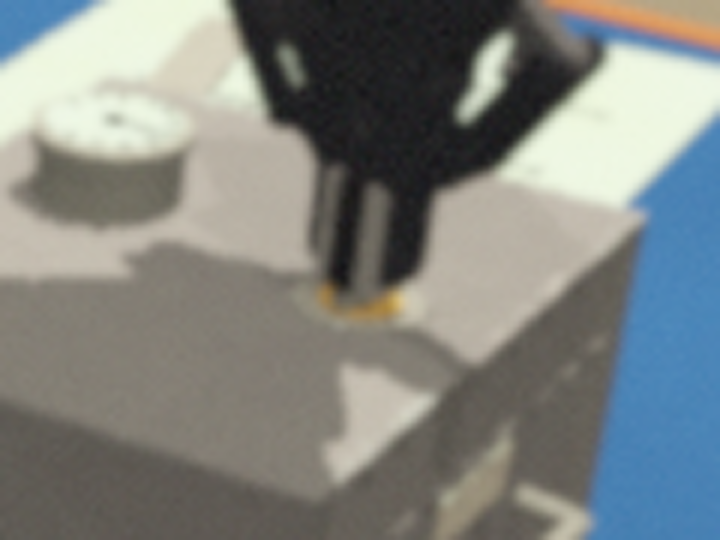

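View pics/side8f.png

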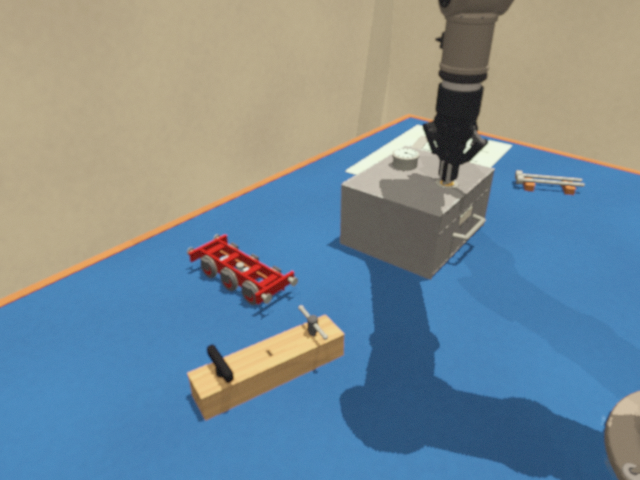

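play_rows:
  plan:
    - [-1, 0, 0, 0, -0.02]
    - [-1, 0, 0, 0, -0.03]
    - [-1, 0, 0, 0, -0.03]
    - [-1, 0, 0, 0, -0.03]

```text
clock: 18.15
tcp_pos: [0.4949, -0.2291, 0.1451]
orientation: [0.158, 1.56, -0.157]
contact_force: [-1.4, 4.7, 14.3]
grip_width: 0.0076
```

```bash
python3 st.py
```

```text
t 18.15 tcp [ 494.9 -229.1  145.1] zang -11.5 xax [ 0.005  0.    -1.   ] F [-1.4  4.7 14.3] M [1.05 0.47 0.29] w 7.6 j [-0.23  0.46  0.72  1.99 -0.41  0.83  0.51]
```

Torque climbs (0.29 N m against a spring of 0.07), so the cylinder is at its stop. I'm handing in now.

```bash
python3 -c "
from bench import r
print(r.hand_in())"; python3 st.py
```

```text
the job is handed in; nothing more can be done
None
the job is handed in; nothing more can be done
```

I took the key from the block's middle slot, wiggled it past both pins until it was fully home, and turned it clockwise to the lock's stop. I handed the job in at about 18 s, with the arm still gripping the key, holding it turned and pressing it down.

- **Fully home:** the tool stopped at z = 0.145 m, the height expected with the shoulder on the lock face. It stayed there as I pushed harder, to about 19 N. The last reading was 14 N downward.
- **Turned:** the gripper turned about 1.83 rad in all, which fits the 1.6 rad stop plus up to 0.2 rad of slack and a little give. The torque rose from about 0.07 to 0.29 N m over the last few degrees, which is the stop rather than the spring. I inferred the cylinder angle from this, because the gripper hides the slot from the cameras.
- **Left alone:** the side camera found the tap wrench, hex driver, chassis and gauge within about 1 mm of where they were.
- **Small mismatches:** the grip width read 7.6 mm against the bow's 9 mm. The tool also sits about 2.5 mm off the lock's centre in y, with about 5 N of side force. Neither got worse while I held the key at the stop.

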